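# Swing the hold-down arms over their pads

## Robot

A 7-joint arm with a two-finger parallel gripper is mounted at the origin on the work surface. World frame = base frame: x ahead of the robot, y to its left, z up, the work surface at z = 0. Lengths are in m, angles in degrees, forces in N, time in s.
With the tool pointing down it reaches from about 0.425 to 0.875 m from the base axis. Payload 4.7 kg.
Tool frame: the origin (TCP) lies at the very end of the fingers, on their centre line; the grasp point (between the pads) lies 19 mm behind it; z points along the fingers, y is the line along which they close (so a half turn about z gives the same grasp; the last joint's range is limited). The gripper opens to 87 mm and grips with 3 to 60 N. Pads are 19 mm wide; open, the fingers measure 117 mm over their backs; the gripper's body (75 mm by 190 mm) begins 51 mm behind the grasp point.
Start: joints at [-71.499, 18.392, -4.016, 83.108, 1.295, 78.541, -3.26], TCP at [0.198, 0.619, 0.223] pointing down, gripper open.
Joint ranges: [-163.93, 163.93], [-17.29, 119.83], [-79.2, 71.16], [3.27, 140.29], [-89.18, 269.18], [5.43, 117.66], [-154.24, 154.24]. Speed limits (degrees/s): [147.25, 147.25, 180, 180, 180, 180, 180].

## Interface

Orientations are given as [roll, pitch, yaw] about the fixed x, y, z axes, in that order (R = Rz(yaw) Ry(pitch) Rx(roll)).
In Python, from cell import get_obs, read_camera, sign_off, silhouettes gives the robot as it stands.
- The arm moves only by the tool play_rows, never from a script. Its argument "steps" is a list that holds one entry, the list of rows, each a list of 7 numbers: the shift along the tool's x, y, z in m, then the turn, a rotation vector about the tool's x, y, z in rad, then the finger opening in m, from 0 to 0.087. A call has 1 to 12 rows; each row shifts and turns the commanded pose from where the row before left it, along the tool's axes as they then stand; what a row does not reach is not made up. A row lasts 1/10 s, in which the tool goes at most 50 mm and 8.59 degrees, less where a joint would pass 70% of its speed; a pose out of reach is approached as far as the arm can. A call is refused whole if a number of a shift passes 0.05 or a number of a turn 0.15, either way. A call with a gripper value outside its range is refused whole. The fingers move at their own pace and stop on an object; "force" is the grip in N (left out, the last holds). Time passes only in rows, so rows that do not move let the fingers close. It gives the time, the measured TCP pose, the force, the opening and the grip force at its end, in the units of the state.
- get_obs(): the state, without advancing time (a new reading comes with each control period).
- read_camera(name): name is "side" or "top" or "wrist"; returns a dict with "frame" (420x560x3 uint8, red, green, blue), "intrinsics" (3x3 intrinsics, pixels), "view" (4x4, takes a point from world to camera coordinates). Camera axes: x right, y up, looking along -z (the intrinsics and any distortion apply to the point x, -y, -z); pixel columns grow to the right and rows downward; lengths in m; the calibration is good to about 2 mm. The wrist camera is an equidistant fisheye: a pixel r from the principal point sees the ray r / f radians off the axis. A picture is of the moment at which its call begins. There is no depth.
- sign_off(): hands the job in; it is judged then, once.
Trained networks look in the newest picture that a camera, given by its name, has taken for a name from the list of things; names that differ only in an ending like _2 or _b are one class to them, and where a whole thing is asked for, a point or a joint stands for the part that bears it (a point fixed in the world has none). Each returns a list of dicts, best first, with "p" (0 to 1); they miss things now and then, are a little off and sometimes report something else, mostly with a low value. They report only what shows in the picture. A call takes as long as a camera call.
- silhouettes(camera, name): "pixels" (420x560 bool, what is visible of it) and "extent" ([left, top, right, bottom] in pixels, round what is visible of it).
The state is a dict: "time_s": time; "qpos": joint angles; "joint_velocities": joint speeds; "effort": joint torques, N m; "tool_pos": TCP position; "tool_rot": TCP orientation; "force": force on the tool from outside, world axes, zero at the start; "wrist_torque": the same for the moment, N m; "grip_width": finger opening in m; "grasp_force": force on a finger pad.
Only numpy, scipy, OpenCV 4.12 (cv2) and the standard library are available. Lean on these libraries where they do the work, as an engineer would, in place of code of your own. Each camera call takes 0.05 s, during which the arm holds its last target. There are 200 camera calls.

## Task

On the red repair frame, push the left and the right hold-down arm round until the eye at each arm's end stands centred over the wide round pad on its side (not the slim square pin), ready for its screw. Just push the arms gently from the side with a fingertip: grip and lift nothing, and leave the other things on the frame and bench where they stand.

Things in the scene. Friction and masses are not known exactly. Their poses are not given: they have to be found in the camera images.
- frame: Fixed red sheet-steel repair frame, 220 mm (its x) by 360 mm (its y), walls 66 mm high along its near and far edges. Origin under its centre on the bench; x points to its far edge, y to its left. Two green boards (top 62 mm above the bench, parts on them up to 71 mm) lie left and right of an aluminium centre rail; a terminal strip along each outer edge reaches 80 mm. It stands anywhere within some 8 by 12 cm, turned up to 0.3 rad.
- clamp_left (a joint): Angle of the left hold-down arm about its upright pivot, rad. 0: the arm points straight out to the left (frame +y); positive: its eye swings to the frame's near (-x) edge; negative: to the far edge. The near spot is at about +0.70, the far spot at about -0.70, end stops at +-1.0. Stays where it is left; a light, dry pivot (0.10 N m, about 1.2 N when pushed 80 mm from the pivot), no spring.
- pivot_left (a point): Pivot axis of the left arm, 30 mm left of the frame's centre line, at the arm's mid-height (92 mm above the bench). A round hub 26 mm across, with a nut reaching 106 mm.
- eye_left (a point): Centre of the round eye at the free end of the left arm, 110 mm from the pivot, at the arm's mid-height. The arm is a level aluminium bar 12 mm wide and 16 mm tall (84 to 100 mm above the bench) whose axis runs straight from the pivot to the eye; the eye is a ring 34 mm across with a 20 mm hole.
- pad_left: Wide round steel pad, 34 mm across and 14 mm high, fixed on the left board at the near or the far spot, 110 mm from the arm's pivot, so the eye can stand right over it. Origin at the centre of its underside (62 mm above the bench; top at 76 mm, 8 mm under the arm).
- pin_left: Slim square steel pin, 12 mm wide and 14 mm high, fixed at the other spot on the left board. Not a place for the eye. Origin at the centre of its underside; top at 76 mm above the bench.
- clamp_right (a joint): Angle of the right hold-down arm about its upright pivot, rad. 0: the arm points straight out to the right (frame -y); positive: its eye swings to the frame's near (-x) edge; negative: to the far edge. The near spot is at about +0.70, the far spot at about -0.70, end stops at +-1.0. Stays where it is left; a light, dry pivot (0.10 N m, about 1.2 N when pushed 80 mm from the pivot), no spring.
- pivot_right (a point): Pivot axis of the right arm, 30 mm right of the frame's centre line, at the arm's mid-height (92 mm above the bench). A round hub 26 mm across, with a nut reaching 106 mm.
- eye_right (a point): Centre of the round eye at the free end of the right arm, 110 mm from the pivot, at the arm's mid-height. The arm is a level aluminium bar 12 mm wide and 16 mm tall (84 to 100 mm above the bench) whose axis runs straight from the pivot to the eye; the eye is a ring 34 mm across with a 20 mm hole.
- pad_right: Wide round steel pad, 34 mm across and 14 mm high, fixed on the right board at the near or the far spot, 110 mm from the arm's pivot, so the eye can stand right over it. Origin at the centre of its underside (62 mm above the bench; top at 76 mm, 8 mm under the arm).
- pin_right: Slim square steel pin, 12 mm wide and 14 mm high, fixed at the other spot on the right board. Not a place for the eye. Origin at the centre of its underside; top at 76 mm above the bench.
- flux_jar: Loose white jar, 36 mm across, 45 mm high, standing on the centre rail towards the frame's far edge (top 107 mm above the bench). Leave alone. Origin at the centre of its underside.
- transformer: Loose small transformer, 30 x 42 mm, 36 mm high, standing on the centre rail towards the frame's near edge (top 98 mm above the bench). Leave alone. Origin at the centre of its underside.
- screwdriver: Loose screwdriver, lying left of the frame, its length along its x. Leave alone. Origin at the centre of its underside.
- flask: Loose metal flask, 68 mm across, 130 mm high, right of the frame. Leave alone. Origin at the centre of its underside.
- spool: Loose grey spool, 56 mm across, 42 mm high, right of the frame. Leave alone. Origin at the centre of its underside.
- disc_stack: Loose spindle of discs, 136 mm across, 70 mm high, left of the frame. Leave alone. Origin at the centre of its underside.
- capacitor: Loose capacitor can, 30 mm across, 50 mm high, standing right of the frame. Leave alone. Origin at the centre of its underside.

How it is judged (in metres and radians):
At the end, for the whole second after the job is handed in: Both arms are at rest with the centre of each eye within 8 mm (seen from above) of the centre of the round pad on its side (horizontal distance between eye_left and pad_left below 0.008 m and velocity of joint clamp_left between -0.05 and 0.05 rad/s and horizontal distance between eye_right and pad_right below 0.008 m and velocity of joint clamp_right between -0.05 and 0.05 rad/s); the robot touches nothing.
It fails at once if the left arm is gripped or pushed hard (over 15 N) (contact force between the fingers and clamp_left above 15 N).
It fails at once if the right arm is gripped or pushed hard (over 15 N) (contact force between the fingers and clamp_right above 15 N).
It fails at once if a thing standing on the frame is lifted, or shifted by more than 15 mm (distance of any of flux_jar, transformer from where it was at the start of the episode above 0.015 m).
It fails at once if a thing on the bench is lifted, or shifted by more than 15 mm (distance of any of screwdriver, flask, spool, disc_stack, capacitor from where it was at the start of the episode above 0.015 m).
It also fails if it takes over 48 s, if anything falls off the work surface, if the arm or the gripper's body presses on something with over 40 N, if the wrist force passes 120 N, or if a joint passes its speed limit or range.

## Working session

There is one attempt and no reset: what is moved stays moved. The work goes in short steps, Python scripts to look and compute and a tool call to move; the robot and the scene stay as the last step left them, time stands still between calls to the robot, and variables do not carry over. Pictures are saved under pics/ and viewed, at most 10 in all, crops included, and the job is handed in when it is done.

Besides the shell and the picture viewer there is one more tool, called after ">>>" by a JSON object that holds its "api" and its "payload", one argument or row to a line. play_rows: Moves the arm, as the interface text tells. Its arguments: {"type":"object","properties":{"steps":{"type":"array","items":{"type":"array","items":{"type":"array","items":{"type":"number"}}}},"force":{"type":"number"}},"required":["steps"]}

```bash
mkdir -p pics; cat > h.py <<'E'
import numpy as np, cv2
from cell import get_obs, read_camera, sign_off, silhouettes
def ray(c,uv):
    K=np.array(c["intrinsics"]);V=np.array(c["view"]);R=V[:3,:3];t=V[:3,3]
    d=np.linalg.inv(K)@[uv[0],uv[1],1]; d=np.array([d[0],-d[1],-d[2]])
    return -R.T@t, R.T@d
def atz(c,uv,z):
    o,d=ray(c,uv); return (o+d*(z-o[2])/d[2])[:2]
def proj(c,P):
    K=np.array(c["intrinsics"]);V=np.array(c["view"]);p=V[:3,:3]@np.array(P)+V[:3,3]
    q=K@[p[0],-p[1],-p[2]]; return q[:2]/q[2]
E
python3 - <<'E'
from h import *
for n in("top","side"):
    c=read_camera(n); cv2.imwrite(f"pics/{n}0.png",cv2.resize(c["frame"][:,:,::-1],(784,588)))
    print(n,np.round(c["view"],3).tolist(),np.round(c["intrinsics"],1).tolist())
    if n=="side": continue
    for k,z in dict(frame=.06,pad_left=.076,pad_right=.076,pin_left=.076,pin_right=.076,pivot_left=.1,pivot_right=.1,eye_left=.1,eye_right=.1,clamp_left=.1,clamp_right=.1,flux_jar=.107,transformer=.098,flask=.13,disc_stack=.07,capacitor=.05,spool=.04,screwdriver=.02).items():
        for s in silhouettes(n,k)[:2]:
            v,u=np.nonzero(s["pixels"]); m=(u.mean(),v.mean())
            print(k,round(s["p"],2),np.round(m,1),np.round(s["extent"]),np.round(atz(c,m,z),4))
print(get_obs())
E
```

```text
top [[-0.019, -1.0, -0.016, 0.023], [0.987, -0.021, 0.161, -0.52], [-0.162, -0.013, 0.987, -1.38], [0.0, 0.0, 0.0, 1.0]] [[455.2, 0.0, 271.7], [0.0, 455.2, 208.6], [0.0, 0.0, 1.0]]
frame 0.67 [263.5 213.8] [201. 162. 332. 268.] [0.5014 0.0382]
frame 0.23 [150.2 255.4] [144. 220. 155. 274.] [0.3804 0.3856]
pad_left 0.53 [232.3 241.1] [227. 236. 240. 248.] [0.4176 0.1332]
pad_right 0.43 [292.9 178.5] [289. 174. 299. 185.] [ 0.607  -0.0548]
pin_right 0.3 [257.  184.5] [253. 177. 261. 192.] [0.5906 0.056 ]
pivot_left 0.7 [263.8 213.8] [200. 161. 331. 264.] [0.4952 0.036 ]
pivot_left 0.27 [231.7 215. ] [213. 208. 251. 223.] [0.4935 0.1322]
pivot_right 0.56 [263.5 213.7] [200. 162. 328. 266.] [0.4956 0.0368]
eye_left 0.49 [234.4 214.7] [215. 208. 257. 226.] [0.4944 0.124 ]
eye_right 0.49 [291.9 205.4] [270. 201. 313. 210.] [ 0.519  -0.0488]
clamp_left 0.67 [240.7 213.3] [214. 209. 256. 220.] [0.4983 0.1051]
clamp_left 0.38 [263.6 213.9] [200. 164. 331. 263.] [0.495  0.0366]
clamp_right 0.56 [291.2 205.5] [271. 203. 315. 212.] [ 0.5185 -0.0466]
flask 0.94 [394.2 174.1] [377. 162. 413. 189.]
[... 478 characters left out ...]
1.0, 'qpos': array([-71.49767854,  18.39167361,  -4.01476331,  83.1078785 ,
         1.29593301,  78.54304899,  -3.25989076]), 'joint_velocities': array([-0.0034908 ,  0.06957869, -0.03720601,  0.06650986, -0.04727004,
       -0.03259513,  0.0206717 ]), 'effort': array([ 1.25842557e-04, -4.91114688e+01, -4.02907105e-01, -3.12777901e+01,
       -6.36464660e-02,  3.38277058e-02,  3.63483502e-05]), 'tool_pos': array([0.19761133, 0.61923845, 0.22258631]), 'tool_rot': array([1.79997418e+02, 4.20762082e-03, 1.62305508e+02]), 'force': array([-0.61756036,  0.78569759, -0.74462031]), 'wrist_torque': array([-0.02350774, -0.0639509 , -0.02135411]), 'grasp_force': 0.0, 'grip_width': 0.08688498256005582}
```

```bash
python3 - <<'E'
from h import *
c=read_camera("top");f=c["frame"][150:280,185:350,::-1]
cv2.imwrite("pics/topc.png",cv2.resize(f,(760,599),interpolation=cv2.INTER_CUBIC))
c=read_camera("side");cv2.imwrite("pics/s.png",cv2.resize(c["frame"][:,:,::-1],(784,588)))
E
```

```text
(no output)
```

View pics/topc.png

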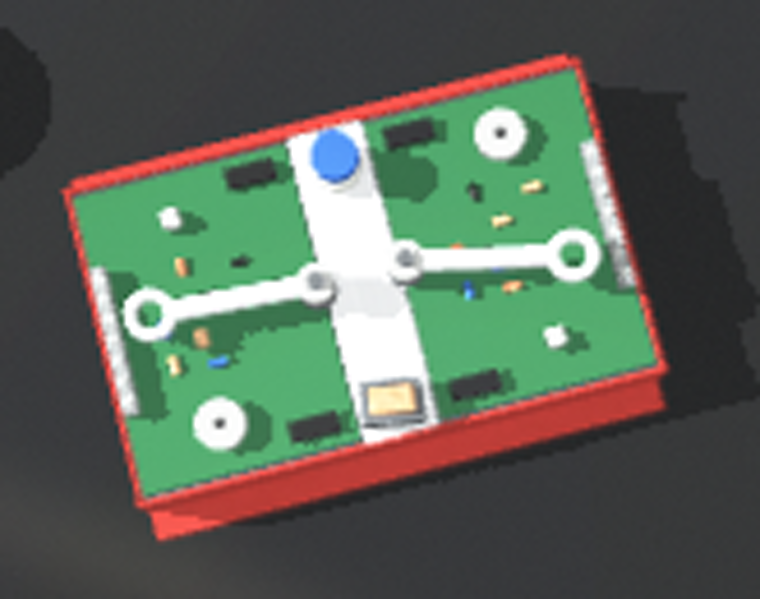

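View pics/side0.png

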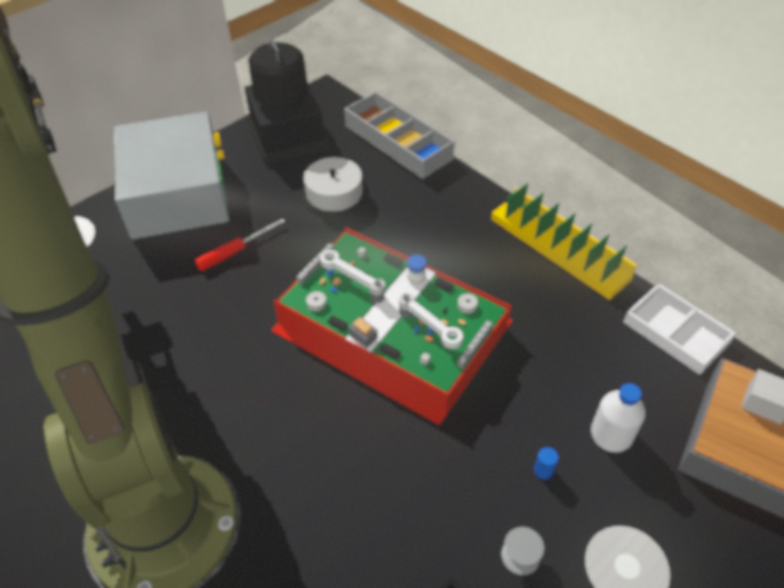

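The crop shows that the left pad is at the near spot (crop 219,424) and the right pad at the far spot (500,133). Both arms are close to mid-swing, with pivots at (316,281) and (407,260) and eyes at (150,314) and (573,255). The side view agrees. The transformer (392,400) and jar (335,155) stand on the rail.

```bash
cat >> h.py <<'E'
from scipy.optimize import least_squares
def crop(p): return (185+p[0]*165/760-.5*(1-165/760), 150+p[1]*130/599-.5*(1-130/599))
E
python3 - <<'E'
from h import *
c=read_camera("top")
px=dict(pl=(316,281,.106),pr=(407,260,.106),el=(150,314,.1),er=(573,255,.1),padl=(219,424,.076),padr=(500,133,.076),pinl=(170,218,.076),pinr=(556,336,.076),
 cFL=(68,190,.066),cFR=(573,62,.066),cNL=(143,500,.066),cNR=(660,372,.066))
W={k:atz(c,crop(v[:2]),v[2]) for k,v in px.items()}
for k,v in W.items(): print(k,np.round(v,4))
s,co=np.sin(.7)*.11,np.cos(.7)*.11
M=dict(pl=(0,.03),pr=(0,-.03),padl=(-s,.03+co),pinl=(s,.03+co),padr=(s,-.03-co),pinr=(-s,-.03-co))
def f(p):
    R=np.array([[np.cos(p[2]),-np.sin(p[2])],[np.sin(p[2]),np.cos(p[2])]])
    return np.concatenate([R@M[k]+p[:2]-W[k] for k in M])
r=least_squares(f,[.5,.04,.2]);print(r.x,np.round(r.fun.reshape(-1,2),4).tolist())
x,y,t=r.x
for k,sg in(('l',1),('r',-1)):
    R=np.array([[np.cos(t),-np.sin(t)],[np.sin(t),np.cos(t)]])
    p=R@(0,sg*.03)+r.x[:2]
    for e in('e'+k,'pad'+k):
        d=R.T@(W[e]-p); print(k,e,np.round(p,4),'ang',np.arctan2(-d[0],sg*d[1]),np.hypot(*d))
E
```

```text
pl [0.5046 0.0671]
pr [0.5172 0.0079]
el [0.4862 0.1757]
er [ 0.5192 -0.1   ]
padl [0.4159 0.1335]
padr [ 0.607  -0.0556]
pinl [0.554  0.1656]
pinr [ 0.4694 -0.0888]
cFL [0.5766 0.2356]
cFR [ 0.6574 -0.1067]
cNL [0.3679 0.1848]
cNR [ 0.4454 -0.1573]
[0.51135995 0.03829617 0.23418792] [[-0.0002, 0.0003], [0.0012, 0.0012], [0.0, -0.0007], [-0.0002, 0.0002], [-0.0002, -0.0007], [-0.0005, -0.0003]]
l el [0.5044 0.0675] ang -0.06739143712528628 0.10969866967930686
l padl [0.5044 0.0675] ang 0.6952438017195582 0.11040771871089594
r er [0.5183 0.0091] ang 0.22657456420497413 0.10915664017864724
r padr [0.5183 0.0091] ang -0.7062830600755541 0.10979841291136101
```

>>> {"api": "play_rows", "payload": {
  "steps": [
    [[-0.02,-0.015,0,0,0,0,0],[-0.038,-0.029,0,0,0,0,0],[-0.042,-0.031,0,0,0,0,0],[-0.042,-0.031,0,0,0,0,0],[-0.042,-0.031,0,0,0,0,0],[-0.042,-0.031,0,0,0,0,0],[-0.042,-0.031,0,0,0,0,0],[-0.042,-0.031,0,0,0,0,0],[-0.042,-0.031,0,0,0,0,0],[-0.042,-0.031,0,0,0,0,0],[-0.038,-0.029,0,0,0,0,0],[-0.02,-0.015,0,0,0,0,0]]
  ],
  "force": 5
}}

```text
time_s: 2.35
tool_pos: [0.5181, 0.171, 0.2231]
tool_rot: [-180.0, 0.1, 162.0]
force: [0.0, -0.0, 0.1]
grip_width: 0.0032
grasp_force: 0.0
```

>>> {"api": "play_rows", "payload": {
  "steps": [
    [[-0.006,-0.005,0,0,0,0,0],[0,0,0.02,0,0,0,0],[0,0,0.03,0,0,0,0],[0,0,0.03,0,0,0,0],[0,0,0.03,0,0,0,0],[0,0,0.015,0,0,0,0],[0,0,0.01,0,0,0,0],[0,0,0,0,0,0,0]]
  ]
}}

```text
time_s: 3.15
tool_pos: [0.5193, 0.17, 0.0869]
tool_rot: [-180.0, -0.1, 162.4]
force: [-0.5, 0.4, 0.3]
grip_width: 0.0003
grasp_force: 0.0
```

```bash
python3 - <<'E'
from h import *
c=read_camera("wrist");cv2.imwrite("pics/w1.png",c["frame"][:,:,::-1])
print(get_obs()["tool_pos"],get_obs()["force"])
E
```

```text
[0.52010744 0.17004715 0.08799832] [-0.21635663  0.04261588  0.18678039]
```

View pics/w1.png

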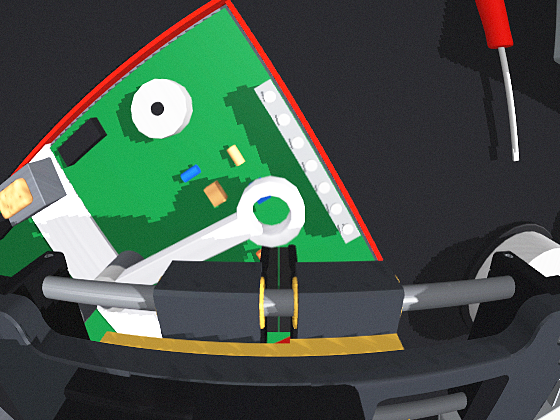

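The wrist view shows the fingertip just beside the left ring at (270,212), close to the eye. The pad is at (160,108). I'll shift toward the pivot and then sweep along an arc.

>>> {"api": "play_rows", "payload": {
  "steps": [
    [[-0.007,-0.006,0,0,0,0,0],[-0.0077,-0.0072,0,0,0,0,0],[0.0045,-0.0024,0,0,0,0,0],[0.0045,-0.0024,0,0,0,0,0],[0.0046,-0.0023,0,0,0,0,0],[0.005,-0.0014,0,0,0,0,0],[0.005,-0.0014,0,0,0,0,0],[0.0047,-0.0014,0,0,0,0,0],[0.0044,-0.0021,0,0,0,0,0],[0.0044,-0.0021,0,0,0,0,0],[0.0043,-0.0022,0,0,0,0,0],[0,0,0,0,0,0,0]]
  ]
}}

```text
time_s: 4.4
tool_pos: [0.4842, 0.1482, 0.0875]
tool_rot: [-180.0, -0.1, 162.3]
force: [-0.1, 0.2, -1.1]
grip_width: 0.0008
grasp_force: 0.0
```

>>> {"api": "play_rows", "payload": {
  "steps": [
    [[0.0039,-0.0028,0,0,0,0,0],[0.0039,-0.0029,0,0,0,0,0],[0.004,-0.0029,0,0,0,0,0],[0.0041,-0.0041,0,0,0,0,0],[0.0041,-0.0042,0,0,0,0,0],[0,0,0,0,0,0,0]]
  ]
}}

```text
time_s: 5.0
tool_pos: [0.4599, 0.1377, 0.0874]
tool_rot: [-180.0, -0.1, 162.3]
force: [0.6, -0.3, -0.2]
grip_width: 0.0006
grasp_force: 0.0
```

```bash
python3 - <<'E'
from h import *
c=read_camera("wrist");cv2.imwrite("pics/w2.png",c["frame"][:,:,::-1])
print(get_obs()["tool_pos"],get_obs()["force"], np.round(c["intrinsics"],1).tolist())
E
```

```text
[0.46010388 0.13792958 0.08744007] [-0.30000927  0.18260735  0.6019925 ] [[325.2, 0.0, 278.3], [0.0, 325.2, 208.9], [0.0, 0.0, 1.0]]
```

View pics/w2.png

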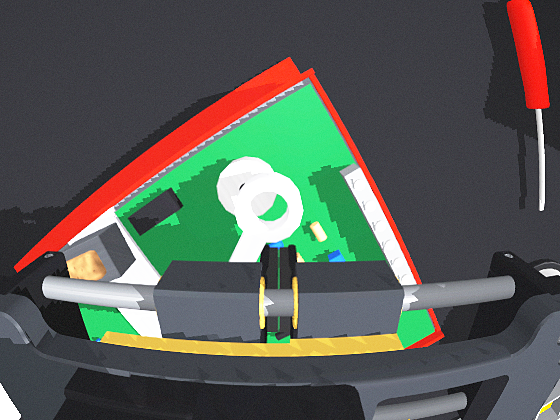

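The ring is at about (270,206) and the pad hole at about (241,187), partly under the ring, so a little more push is needed.

```bash
cat >> h.py <<'E'
def fatz(c,uv,z):
    K=np.array(c["intrinsics"]);V=np.array(c["view"]);R=V[:3,:3]
    a=np.array([(uv[0]-K[0,2])/K[0,0],(uv[1]-K[1,2])/K[1,1]]);r=np.hypot(*a)
    d=np.array([*(a/r*np.sin(r)),np.cos(r)]) if r>0 else np.array([0,0,1.])
    d=R.T@[d[0],-d[1],-d[2]]; o=-R.T@V[:3,3]
    return (o+d*(z-o[2])/d[2])[:2]
F=np.array([.51136,.0383]);T=.2342
def ang(side,p):
    R=np.array([[np.cos(T),-np.sin(T)],[np.sin(T),np.cos(T)]]);d=R.T@(np.array(p)-F); sg=dict(l=1,r=-1)[side]
    d[1]-=sg*.03; return round(np.arctan2(-d[0],sg*d[1]),3),round(np.hypot(*d),4)
E
python3 - <<'E'
from h import *
c=read_camera("wrist")
for uv,z in(((270,206),.1),((241,187),.076)): p=fatz(c,uv,z); print(np.round(p,4),ang('l',p))
c=read_camera("top");cv2.imwrite("pics/topd.png",cv2.resize(c["frame"][150:280,185:350,::-1],(760,599),interpolation=cv2.INTER_CUBIC))
E
```

```text
[0.424  0.1464] (np.float64(0.56), np.float64(0.1127))
[0.4153 0.1318] (np.float64(0.711), np.float64(0.1099))
```

>>> {"api": "play_rows", "payload": {
  "steps": [
    [[0.0016,-0.0036,0,0,0,0,0],[0.0014,-0.0032,0,0,0,0,0],[0.001,-0.0024,0,0,0,0,0],[0,0,0,0,0,0,0],[0,0,0,0,0,0,0],[0,0,0,0,0,0,0]]
  ]
}}

```text
time_s: 5.75
tool_pos: [0.4543, 0.1303, 0.0875]
tool_rot: [-180.0, 0.0, 162.3]
force: [0.1, 0.2, 0.2]
grip_width: 0.0004
grasp_force: 0.0
```

```bash
python3 - <<'E'
from h import *
c=read_camera("wrist");f=c["frame"][120:280,170:370,::-1]
t=read_camera("top")["frame"][190:270,195:295,::-1]
cv2.imwrite("pics/w3.png",np.hstack([cv2.resize(f,(400,320),interpolation=cv2.INTER_CUBIC),cv2.resize(t,(400,320),interpolation=cv2.INTER_CUBIC)]))
print(get_obs()["tool_pos"],get_obs()["force"])
E
```

```text
[0.45437392 0.13039438 0.08752073] [ 0.74155946 -0.21197885 -0.9080568 ]
```

View pics/w3.png

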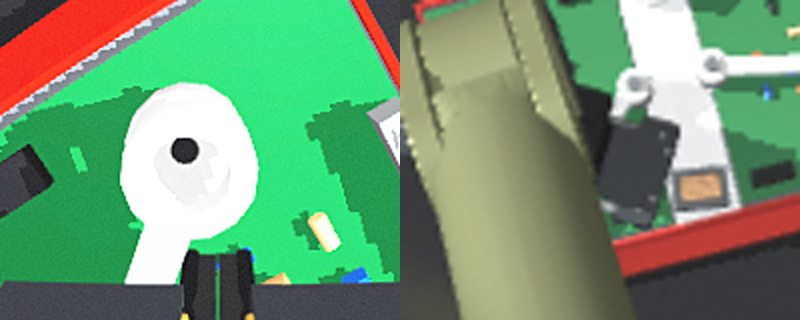

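The pad is now visible through the ring. The pad hole is at about (262,195) and the ring centre at about (265,206).

```bash
python3 - <<'E'
from h import *
c=read_camera("wrist")
for uv,z in(((265,205.8),.1),((262,194.8),.076)): p=fatz(c,uv,z); print(np.round(p,4),ang('l',p))
E
```

```text
[0.4174 0.1366] (np.float64(0.665), np.float64(0.1111))
[0.4174 0.1339] (np.float64(0.685), np.float64(0.1094))
```

>>> {"api": "play_rows", "payload": {
  "steps": [
    [[0.0004,-0.001,0,0,0,0,0],[0.0004,-0.0008,0,0,0,0,0],[0,0,0,0,0,0,0],[-0.004,0.009,0,0,0,0,0],[-0.004,0.009,0,0,0,0,0],[0,0,0.0,0,0,0,0],[0,0,-0.02,0,0,0,0],[0,0,-0.03,0,0,0,0],[0,0,-0.03,0,0,0,0],[0,0,-0.03,0,0,0,0],[0,0,0,0,0,0,0]]
  ]
}}

```text
time_s: 7.0
tool_pos: [0.4687, 0.1448, 0.2018]
tool_rot: [179.7, 0.3, 162.3]
force: [0.9, -0.5, -0.0]
grip_width: 0.0004
grasp_force: 0.0
```

>>> {"api": "play_rows", "payload": {
  "steps": [
    [[-0.006,-0.015,0,0,0,0,0],[-0.009,-0.024,0,0,0,0,0],[-0.011,-0.028,0,0,0,0,0],[-0.011,-0.028,0,0,0,0,0],[-0.011,-0.028,0,0,0,0,0],[-0.011,-0.028,0,0,0,0,0],[-0.01,-0.026,0,0,0,0,0],[-0.009,-0.024,0,0,0,0,0],[0,0,0,0,0,0,0],[0,0,0,0,0,0,0]]
  ]
}}

```text
time_s: 8.0
tool_pos: [0.4782, -0.0723, 0.1963]
tool_rot: [-180.0, -0.1, 162.2]
force: [-0.2, 0.1, -0.0]
grip_width: 0.0007
grasp_force: 0.0
```

```bash
python3 - <<'E'
from h import *
print(get_obs()["tool_pos"],get_obs()["tool_rot"])
t=read_camera("top")["frame"][165:280,195:325,::-1]
c=read_camera("wrist")["frame"][:,:,::-1]
cv2.imwrite("pics/m.png",np.hstack([cv2.resize(c,(400,300)),cv2.resize(t,(400,300),interpolation=cv2.INTER_CUBIC)]))
E
```

```text
[ 0.47816963 -0.07234136  0.1962645 ] [-1.79960764e+02 -1.40256876e-01  1.62181953e+02]
```

View pics/m.png

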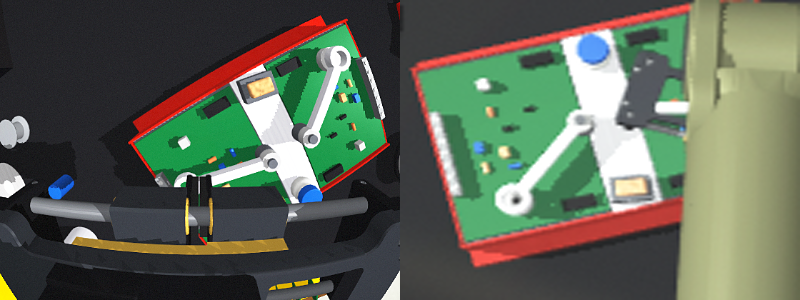

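The left eye stands concentric over its pad (top view, 515,199). The fingertip is on the near side of the right arm, so I'll descend and sweep.

>>> {"api": "play_rows", "payload": {
  "steps": [
    [[0,0,0.02,0,0,0,0],[0,0,0.03,0,0,0,0],[0,0,0.03,0,0,0,0],[0,0,0.02,0,0,0,0],[0,0,0.009,0,0,0,0],[0,0,0,0,0,0,0],[-0.006,0.0024,0,0,0,0,0],[-0.006,0.0024,0,0,0,0,0],[-0.0034,0.0014,0,0,0,0,0],[-0.003,0.001,0,0,0,0,0]]
  ]
}}

```text
time_s: 9.1
tool_pos: [0.5002, -0.07, 0.0892]
tool_rot: [180.0, 0.1, 162.3]
force: [-0.1, 0.4, -0.0]
grip_width: 0.0005
grasp_force: 0.0
```

>>> {"api": "play_rows", "payload": {
  "steps": [
    [[-0.0041,0.0006,0,0,0,0,0],[-0.0041,0.0006,0,0,0,0,0],[-0.0041,0.0007,0,0,0,0,0],[-0.0042,0.0007,0,0,0,0,0],[-0.004,0.0016,0,0,0,0,0],[-0.004,0.0016,0,0,0,0,0],[-0.0041,0.0016,0,0,0,0,0],[-0.0041,0.0015,0,0,0,0,0],[-0.0036,0.0023,0,0,0,0,0],[-0.0036,0.0023,0,0,0,0,0],[-0.0036,0.0024,0,0,0,0,0],[-0.0036,0.0024,0,0,0,0,0]]
  ]
}}

```text
time_s: 10.3
tool_pos: [0.5498, -0.0669, 0.0886]
tool_rot: [-180.0, 0.0, 162.3]
force: [-1.9, -0.5, 0.1]
grip_width: 0.0003
grasp_force: 0.6
```

>>> {"api": "play_rows", "payload": {
  "steps": [
    [[-0.0031,0.003,0,0,0,0,0],[-0.0031,0.003,0,0,0,0,0],[-0.0031,0.003,0,0,0,0,0],[-0.003,0.0032,0,0,0,0,0],[0,0,0,0,0,0,0],[0,0,0,0,0,0,0]]
  ]
}}

```text
time_s: 10.9
tool_pos: [0.5655, -0.059, 0.0888]
tool_rot: [180.0, 0.1, 162.3]
force: [-1.1, -0.0, 1.3]
grip_width: 0.0005
grasp_force: 0.0
```

```bash
python3 - <<'E'
from h import *
print(get_obs()["tool_pos"],get_obs()["tool_rot"])
c=read_camera("side");f=c["frame"]
print(proj(c,[.607,-.0556,.076]))
w=read_camera("wrist")["frame"]
cv2.imwrite("pics/r1.png",np.hstack([cv2.resize(f[160:280,250:400,::-1],(400,320),interpolation=cv2.INTER_CUBIC),cv2.resize(w[:,:,::-1],(400,320))]))
E
```

```text
[ 0.56554002 -0.05903923  0.088752  ] [1.79982478e+02 6.70411623e-02 1.62313619e+02]
[332.52223955 215.57232995]
```

View pics/r1.png

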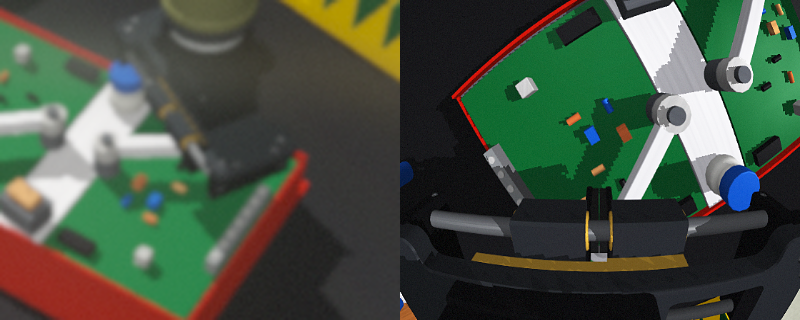

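The gripper hides the right eye. From the TCP geometry the arm is about 6° short. I'll push 7 mm more, back off, and look from the far side.

>>> {"api": "play_rows", "payload": {
  "steps": [
    [[-0.001,0.0025,0,0,0,0,0],[-0.001,0.0025,0,0,0,0,0],[-0.0005,0.0015,0,0,0,0,0],[0,0,0,0,0,0,0],[0.004,-0.009,0,0,0,0,0],[0.004,-0.009,0,0,0,0,0],[0,0,0,0,0,0,0],[0,0,-0.02,0,0,0,0],[0,0,-0.03,0,0,0,0],[0,0,-0.03,0,0,0,0],[0,0,-0.03,0,0,0,0],[0,0,0,0,0,0,0]]
  ]
}}

```text
time_s: 12.2
tool_pos: [0.5588, -0.0688, 0.2032]
tool_rot: [179.8, 0.4, 162.3]
force: [0.3, -0.5, 0.2]
grip_width: 0.0001
grasp_force: 0.0
```

>>> {"api": "play_rows", "payload": {
  "steps": [
    [[-0.015,0,0,0,0,0,0],[-0.025,0,0,0,0,0,0],[-0.03,0,0,0,0,0,0],[-0.03,0,0,0,0,0,0],[-0.03,0,0,0,0,0,0],[-0.02,0,0,0,0,0,0],[0,0,0,0,0,0,0],[0,0,0,0,0,0,0],[0,0,0,0,0,0,0]]
  ]
}}

```text
time_s: 13.1
tool_pos: [0.6981, -0.1137, 0.1983]
tool_rot: [180.0, -0.1, 162.3]
force: [0.2, -0.7, 0.2]
grip_width: 0.0008
grasp_force: 0.0
```

```bash
python3 - <<'E'
from h import *
print(get_obs()["tool_pos"],get_obs()["tool_rot"])
w=read_camera("wrist")["frame"]
t=read_camera("top")["frame"][160:260,210:310,::-1]
cv2.imwrite("pics/r2.png",np.hstack([w[:,:,::-1][:280,:480],cv2.resize(t,(280,280),interpolation=cv2.INTER_CUBIC)]))
E
```

```text
[ 0.69812365 -0.11367621  0.19829564] [ 1.79971893e+02 -6.25171388e-02  1.62300677e+02]
```

View pics/r2.png

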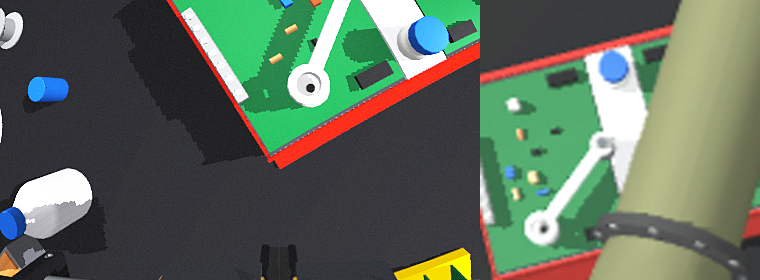

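The ring (309,85) looks nearly concentric with the pad hole (310,88). I'll take an enlarged check of both eyes.

```bash
python3 - <<'E'
from h import *
c=read_camera("wrist");w=c["frame"]; t=read_camera("top"); tf=t["frame"]
cv2.imwrite("pics/r3.png",np.hstack([cv2.resize(w[60:110,284:334,::-1],(400,400),interpolation=cv2.INTER_CUBIC),cv2.resize(tf[222:262,212:252,::-1],(400,400),interpolation=cv2.INTER_CUBIC)]))
for uv,z in(((309,85),.1),((310.3,88),.076)): p=fatz(c,uv,z); print(np.round(p,4),ang('r',p))
p=atz(t,(232.1,241.4),.1);print(p,ang('l',p))
# expected pixels when aligned
print(proj(t,[.4161,.1330,.1]))
E
```

```text
[ 0.6074 -0.0577] (np.float64(-0.693), np.float64(0.1113))
[ 0.609  -0.0547] (np.float64(-0.723), np.float64(0.1109))
[0.41440749 0.13125375] (np.float64(0.72), np.float64(0.1103))
[231.50957733 240.84231122]
```

View pics/r3.png

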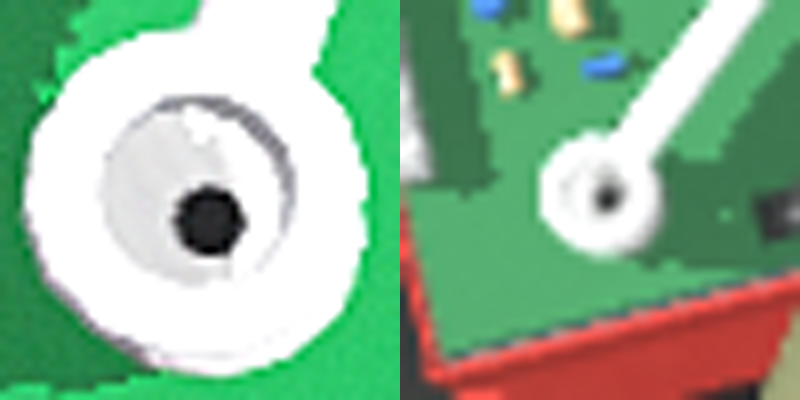

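```bash
python3 -c "
from h import *
print(sign_off())"
```

```text
the job is handed in; nothing more can be done
None
```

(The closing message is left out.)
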